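# Set the warming plate to its fourth click and start it

## Task

The honey has set hard, so its jar stands on the warming plate. With a fingertip, push the plate's pointer dial round clockwise to its fourth setting (four clicks after the long Off mark; it may already stand a click or two past Off), then press the round start button right down with a fingertip and let it spring back, leaving the dial in its fourth click. Nothing is to be picked up: leave the honey jar and the other things standing where they are.

Things in the scene. Friction and masses are not known exactly. Their poses are not given: they have to be found in the camera images.
- warmer: low white warming plate, fixed, 200 (x) x 360 (y) x 50 mm high; origin under its centre on the counter; its +x points away from the robot at yaw 0, +y left. Left: black glass plate with the honey jar. Right (y below -10 mm): flat control panel, z 50 mm; dial axis at (30, -105) mm, button at (-68, -105). Marks round the dial: long bar (Off) at its +y side, then a dot each 30 degrees clockwise
- dial (a joint): dial angle, rad, growing clockwise from above: 0 = Off (pointer along the warmer's +y), a click each 0.5236, fourth setting 2.094 (pointer 30 degrees clockwise of the warmer's +x), last 3.142, then a stop. Pushed past half-way between clicks it runs on into the next by itself; short of half-way it falls back. 2 to 5 N at the pointer turns it. Starts at Off, first or second click
- dial_axis (a point): point on the dial's turning axis, 16 mm above the control panel. The dial is black plastic: a round boss of 16 mm radius (21 mm at its foot), 27 mm high, with one pointer arm
- pointer_end (a point): the free end of the dial's pointer arm, 50 mm from the axis, 16 mm above the panel. The arm is a straight radial bar 11 mm wide with upright sides, from 6 to 26 mm above the panel, with a thin white line along its top; free room all round it
- start (a joint): travel of the start button in m: 0 = up, 0.006 = right down (counts as pressed beyond 0.0045). Springs back by itself; right down takes about 5 N
- start_top (a point): centre of the top of the round grey start button, 30 mm in diameter, in a black collar on the control panel, 98 mm nearer the robot than the dial axis; pressed straight down
- honey_centre (a point): centre of the loose honey jar (71 mm diameter, 110 mm high, 0.45 kg) standing on the glass plate; must stay there
- spice_centre (a point): centre of a loose spice jar with a black cap (41 mm diameter, 105 mm high) standing on the counter just right of the warmer; must stay there
- apple_a_centre (a point): centre of a loose red apple, 71 mm, the middle one of three on the counter to the right; must stay there
- apple_b_centre (a point): centre of the farthest of the three apples, 69 mm, loose; must stay there
There are look-alikes about, which are no part of the job. What is shaped like the part that bears honey_centre but green or yellow is not meant.

How it is judged:
On the way, in this order (a step that is already met when the one before it is completed fails the run):
1. the dial stands in its fourth click (value of joint dial between 1.9644 and 2.2244 rad), for 0.3 s.
2. the start button is pressed right down with the dial on four (all of step 1 and value of joint start above 0.0045 m), for 0.05 s.
At the end, for the whole second after the job is handed in: The dial rests in its fourth click (2.094 rad, within 0.13), the start button has been pressed right down (over 4.5 mm) after that and is up again (under 1.5 mm), the honey jar stands upright within 20 mm of its start, and the spice jar and the apples within 30 mm of theirs (all of step 1 and value of joint start below 0.0015 m and distance of honey_centre from where it was at the start of the episode below 0.02 m and angle between honey_centre's own z axis and vertical below 0.2 rad and distance of each of spice_centre, apple_a_centre, apple_b_centre from where it was at the start of the episode below 0.03 m); the robot touches nothing.
It fails at once if the start button is pushed down while the dial is not on its fourth setting (value of joint start above 0.003 m and not (value of joint dial between 1.9644 and 2.2244 rad)).
It fails at once if the honey jar is shifted more than 20 mm, lifted or tipped (distance of honey_centre from where it was at the start of the episode above 0.02 m or angle between honey_centre's own z axis and vertical above 0.2 rad).
It fails at once if the spice jar is shifted more than 30 mm or lifted (distance of spice_centre from where it was at the start of the episode above 0.03 m).
It fails at once if the middle apple is shifted more than 30 mm or lifted (distance of apple_a_centre from where it was at the start of the episode above 0.03 m).
It fails at once if the farthest apple is shifted more than 30 mm or lifted (distance of apple_b_centre from where it was at the start of the episode above 0.03 m).
It also fails if it takes over 56 s, if anything falls off the work surface, if the arm or the gripper's body presses on something with over 40 N, if the wrist force passes 120 N, or if a joint passes its speed limit or range.

## Robot

A 7-joint arm with a two-finger parallel gripper is mounted at the origin on a cart in front of the work surface, level with it; the furniture and walls round the work are solid. World frame = base frame: x ahead of the robot, y to its left, z up, the work surface at z = 0. Lengths are in m, angles in rad, forces in N, time in s.
With the tool pointing down it reaches from about 0.4 to 0.85 m from the base axis. Payload 4.5 kg.
Tool frame: the origin (TCP) lies at the centre of the arm's flange, where the gripper is bolted on; the fingertips stand 166 mm ahead of it and the grasp point (between the pads) lies 147 mm ahead of it (env.tcp_to_grasp is the z of the grasp point in the tool frame, in m); z points along the fingers, y is the direction in which the jaws open and shut (so a half turn about z gives the same grasp; the last joint's range is limited). The gripper opens to 88 mm and grips with 3 to 60 N. Pads are 18 mm wide; open, the fingers measure 123 mm over their backs; the gripper's body (75 mm by 187 mm) begins 45 mm behind the grasp point.
Start: joints at [1.26, 0.689, -0.195, 1.565, 0.157, 0.902, -0.215], TCP at [0.211, -0.588, 0.405] pointing down, gripper open.
Joint ranges: [-3.01, 3.01], [-0.46, 2.08], [-1.47, 1.51], [0.13, 2.56], [-1, 4.14], [0.04, 2.09], [-2.66, 2.66]. Speed limits (rad/s): [2.57, 2.57, 3.14, 3.14, 3.14, 3.14, 3.14].

## Interface

Orientations are given as a unit quaternion [x, y, z, w].
In Python, from station import env gives the robot as it stands. The module is installed in compiled form; this text tells all that it offers.
- The arm moves only by the shell command python3 -m handwheel 'ROWS' [FORCE]. ROWS is JSON, a list of rows, each a list of 3 entries, a list of its own where there are three numbers: the shift along the tool's x, y, z as a fraction of full scale, then the turn, a rotation vector about the tool's x, y, z as a fraction of full scale, then the closure, from -1 (fully open) to 1 (shut). A call has 1 to 8 rows; each row shifts and turns the pose as measured when the row begins, along the tool's axes as they then stand; what a row does not reach is not made up. Full scale, the value 1, is 50 mm for a shift and 0.1 rad for a turn. A row lasts 1/8 s, in which the tool goes at most 62.5 mm and 10.7 degrees, less where a joint would pass 70% of its speed; a pose out of reach is approached as far as the arm can. A call with a number of a shift or a turn outside -1 to 1 is refused whole. A call with a gripper value outside its range is refused whole. The fingers move at their own pace and stop on an object; FORCE is the grip in N (left out, the last holds). Time passes only in rows, so rows that do not move let the fingers close. It gives the time, the measured TCP pose, the force and the opening at its end, in the units of the state.
- env.get_state(): the state, without advancing time (a new reading comes with each control period).
- env.camera(name): name is "side" or "top"; returns the picture (420x560x3 uint8, red, green, blue); there is no depth.
- env.calibration(name): a dict with "fx", "fy", "cx", "cy" (pixels), "dist_coeffs" ([k1, k2, p1, p2, k3] as OpenCV has them; the pictures are not rectified), "R" (3x3) and "t" (3): a world point X has camera coordinates R X + t. Camera axes: x right, y down, z forward; pixel columns grow to the right and rows downward; lengths in m; the calibration is good to about 2 mm. A picture is of the moment at which its call begins. calibration takes no time and is no camera call.
- env.job_done(): hands the job in, once; it reports no verdict.
The state is a dict: "clock": time; "joints": joint angles; "dq": joint speeds; "joint_efforts": joint torques, N m; "eef_pos": TCP position; "tool_rot": TCP orientation; "force": force on the tool from outside, world axes, zero at the start; "ft_torque": the same for the moment, N m; "opening": finger opening in m.
Only numpy, scipy, OpenCV 4.12 (cv2) and the standard library are available. Lean on these libraries where they do the work, as an engineer would, in place of code of your own. Each camera call takes 0.05 s, during which the arm holds its last target.

## Working session

There is one attempt and no reset: what is moved stays moved. The work goes in short steps, Python scripts to look and compute and a shell command to move; the robot and the scene stay as the last step left them, time stands still between calls to the robot, and variables do not carry over. Pictures are saved under pics/ and viewed, and the job is handed in when it is done.

```bash
mkdir -p pics; python3 - <<'E'
from station import env
import cv2
for n in("top","side"):
    cv2.imwrite(f"pics/{n}0.png",env.camera(n)[:,:,::-1])
    c=env.calibration(n);print(n,c)
print(env.get_state(), env.tcp_to_grasp)
E
```

```text
top {'fx': 442.5003188148449, 'fy': 442.5003188148449, 'cx': 279.0166648357188, 'cy': 202.8884787733256, 'dist_coeffs': array([-0.11571101,  0.        ,  0.        ,  0.        ,  0.        ]), 'R': array([[ 2.02357009e-02, -9.99795228e-01,  1.38779332e-04],
       [-9.81832180e-01, -1.98983254e-02, -1.88705132e-01],
       [ 1.88669252e-01,  3.68232260e-03, -9.82033785e-01]]), 't': array([-0.12626063,  0.48219337,  1.14009491])}
side {'fx': 438.3012070836908, 'fy': 438.3012070836908, 'cx': 278.5186452657526, 'cy': 209.184265451164, 'dist_coeffs': array([0.04214537, 0.        , 0.        , 0.        , 0.        ]), 'R': array([[-0.88437031, -0.46640861, -0.01876576],
       [-0.24433515,  0.49679652, -0.8327626 ],
       [ 0.39773041, -0.73188539, -0.55331211]]), 't': array([0.37044098, 0.26617151, 1.08217342])}
{'clock': 0.1, 'joints': array([ 1.25982957,  0.68988533, -0.19450418,  1.56619473,  0.15731002,
        0.90252499, -0.21511513]), 'dq': array([-0.00069094, -0.00053101,  0.00025997, -0.004477  , -0.00241475,
       -0.00137308,  0.00158704]), 'joint_efforts': array([-2.63219983e-03, -5.28495204e+01, -1.27194431e+00, -1.53834754e+01,
       -5.27228834e-02,  1.98090740e-03,  6.09800713e-05]), 'eef_pos': array([ 0.2111096 , -0.58796621,  0.40401093]), 'tool_rot': array([ 9.85174168e-01,  1.71555243e-01, -2.07309116e-04, -7.84001324e-04]), 'force': array([-1.0370673 ,  0.27615881, -0.32485564]), 'ft_torque': array([ 0.03872052, -0.01680634,  0.02781181]), 'opening': 0.08833305925465924} 0.1473
```

View pics/top0.png

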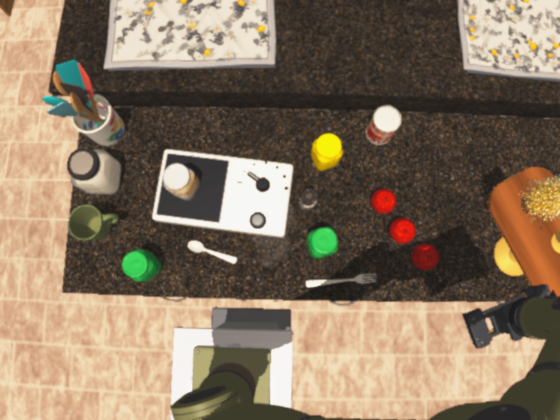

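View pics/side0.png

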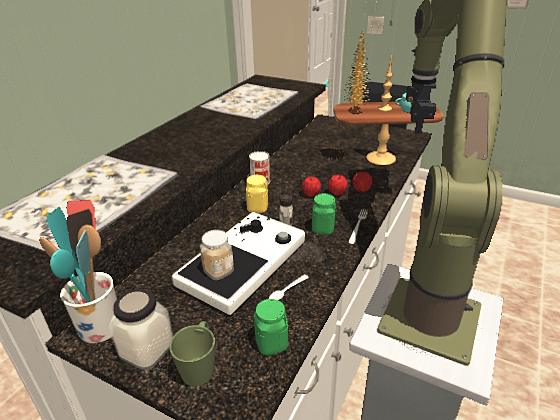

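```bash
python3 - <<'E'
import cv2
a=cv2.imread("pics/top0.png")[140:245,145:345]; cv2.imwrite("pics/topc.png",cv2.resize(a,None,fx=4,fy=4,interpolation=cv2.INTER_CUBIC))
a=cv2.imread("pics/side0.png")[205:315,170:315]; cv2.imwrite("pics/sidec.png",cv2.resize(a,None,fx=5,fy=5,interpolation=cv2.INTER_CUBIC))
E
```

```text
(no output)
```

View pics/topc.png

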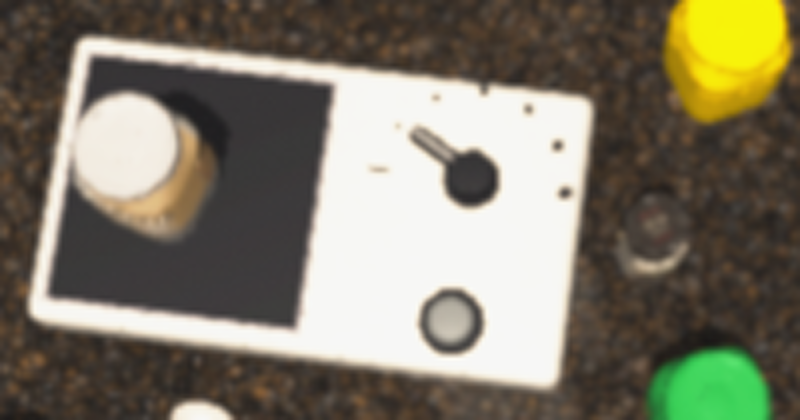

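View pics/sidec.png

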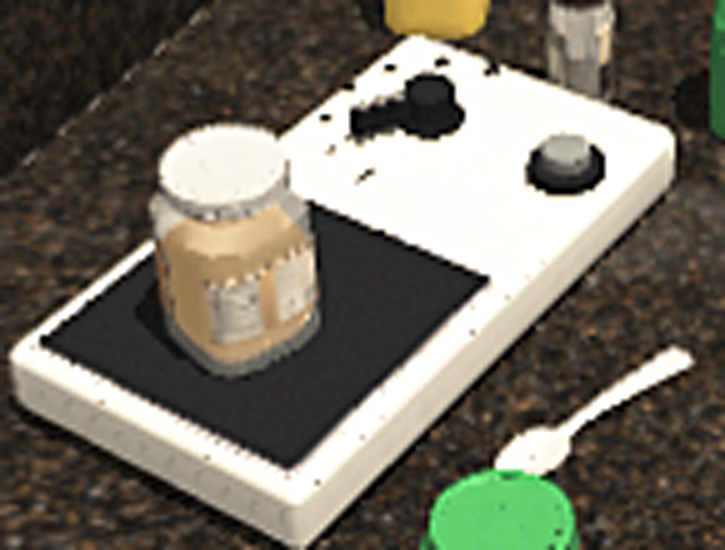

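```bash
cat > h.py <<'E'
from station import env
import numpy as np,cv2
C={n:env.calibration(n) for n in("top","side")}
def proj(n,P):
    c=C[n];K=np.array([[c['fx'],0,c['cx']],[0,c['fy'],c['cy']],[0,0,1]])
    return cv2.projectPoints(np.atleast_2d(np.asarray(P,float)),cv2.Rodrigues(c['R'])[0],c['t'],K,c['dist_coeffs'])[0][:,0]
def unproj(n,uv,z):
    c=C[n];K=np.array([[c['fx'],0,c['cx']],[0,c['fy'],c['cy']],[0,0,1]])
    p=cv2.undistortPoints(np.array([[uv]],float),K,c['dist_coeffs'])[0,0]
    d=c['R'].T@np.array([*p,1]);o=-c['R'].T@c['t'];return o+d*(z-o[2])/d[2]
def w2(P,x,y,a):
    P=np.atleast_2d(np.asarray(P,float));c,s=np.cos(a),np.sin(a)
    return np.c_[x+c*P[:,0]-s*P[:,1],y+s*P[:,0]+c*P[:,1],P[:,2]]
E
python3 - <<'E'
from h import *
from scipy.optimize import least_squares
cor=[[.1,.18,.05],[.1,-.18,.05],[-.1,-.18,.05],[-.1,.18,.05]]
top=[(80,38),(593,98),(556,387),(32,322)]; side=[(10,355),(415,34),(677,140),(303,520)]
glass_t=[(333,85),(298,328)]
top=np.array(top)/4+[145,140]; side=np.array(side)/5+[170,205]
btn=[[-.068,-.105,.056]]
f=lambda p,r=0:np.r_[(proj("top",w2(cor,*p[:3]))-top),(proj("side",w2(cor,*p[:3]))-side),proj("top",w2([[-.068,-.105,p[3]]],*p[:3]))-(np.array([450,320])/4+[145,140]),proj("side",w2([[-.068,-.105,p[3]]],*p[:3]))-(np.array([568,150])/5+[170,205])].ravel()
s=least_squares(f,[.5,.1,0,.06],loss="soft_l1");print(s.x,s.fun.reshape(-1,2).round(2))
p=s.x[:3]
ax=w2([[.03,-.105,.066]],*p)[0];print("axis",ax,"btn",w2([[-.068,-.105,.06]],*p))
for n,o,k in(("top",[145,140],4),("side",[170,205],5)):
    for q in range(3): 
        th=q*.5236; e=w2([[.03+.05*np.sin(th),-.105+.05*np.cos(th),.076]],*p); print(n,q,(proj(n,e)[0]-o)*k)
    print("bosstop",(proj(n,w2([[.03,-.105,.077]],*p))[0]-o)*k)
print("honey",unproj("top",(145+128/4,140+147/4),.16),"spice",unproj("top",(145+655/4,140+222/4),.105))
for uv in((324,145),(323,240),(384,200),(402,230)):print(uv,unproj("top",uv,.07))
E
```

```text
[ 0.51022166  0.03680233 -0.10078163  0.06778631] [[-1.6  -0.11]
 [-0.25 -0.25]
 [ 0.29  0.27]
 [-2.28  0.02]
 [-0.89 -0.71]
 [-0.33 -1.27]
 [ 1.27 -2.72]
 [ 0.18 -3.62]
 [-0.2   0.68]
 [ 0.3  -0.11]]
axis [ 0.52950527 -0.07068321  0.066     ] btn [[ 0.43200254 -0.06082332  0.06      ]]
top 0 [392.79020569 165.80690031]
top 1 [407.96100733 130.54551406]
top 2 [438.97907531 107.24834562]
bosstop [467.87585526 174.32069932]
side 0 [380.17393234 127.89125686]
side 1 [353.01109696 108.65836893]
side 2 [347.48702843  83.79244179]
bosstop [430.94743965  84.15041134]
honey [0.52315962 0.13553456 0.16      ] spice [ 0.49404971 -0.19222472  0.105     ]
(324, 145) [ 0.64169581 -0.2348325   0.07      ]
(323, 240) [ 0.38454015 -0.23235659  0.07      ]
(384, 200) [ 0.49343268 -0.39410261  0.07      ]
(402, 230) [ 0.41425836 -0.44006668  0.07      ]
```

Dial reads as first click. In the top crop the pointer tip is at (416,133), which is full image (249,173), against (408,131) predicted for click 1. Look-alikes:
- **Dial:** black dial (263,185) against the grey start button (258,220). The dial is the one with the pointer arm.
- **Jars:** the honey jar is the tan one with the white lid at (178,178). The green jars (140,265) and (322,242), the yellow jar (327,150) and the can (384,122) are decoys.

The close crops above confirm this. Next I'll turn the tool to line up with the world axes and close the fingers.

```bash
python3 -m handwheel '[[[0,0,0],[0,0,0.87],1],[[0,0,0],[0,0,0.87],1],[[0,0,0],[0,0,0.87],1],[[0,0,0],[0,0,0.87],1],[[0.5,-0.9,0],[0,0,0],1],[[0.5,-0.9,0],[0,0,0],1]]' 20; python3 -c "
from h import *
s=env.get_state();from scipy.spatial.transform import Rotation as R
print(R.from_quat(s['tool_rot']).as_matrix().round(3))"
```

```text
clock: 0.85
eef_pos: [0.2602, -0.499, 0.4009]
tool_rot: [1.0, -0.011, -0.002, -0.002]
force: [0.7, 0.1, -0.3]
opening: 0.0303
[[ 1.    -0.023 -0.004]
 [-0.023 -1.     0.004]
 [-0.004 -0.004 -1.   ]]
```

```bash
python3 -m handwheel '[[[0.5,-0.9,0],[0,0,-0.1],1],[[0.5,-0.9,0],[0,0,-0.1],1],[[0.5,-0.9,0],[0,0,0],1],[[0.5,-0.9,0],[0,0,0],1],[[0.5,-0.9,0],[0,0,0],1],[[0.5,-0.9,0],[0,0,0],1],[[0.5,-0.9,0],[0,0,0],1],[[0.5,-0.9,0],[0,0,0],1]]'
```

```text
clock: 1.85
eef_pos: [0.4674, -0.1281, 0.4005]
tool_rot: [1.0, -0.002, -0.003, -0.003]
force: [0.7, -0.8, 0.5]
opening: 0.0009
```

```bash
python3 -m handwheel '[[[0.4,-0.75,0],[0,0,0],1],[[0.4,-0.75,0],[0,0,0],1],[[0.4,-0.68,0],[0,0,0],1],[[0,0,0.8],[0,0,0],1],[[0,0,0.7],[0,0,0],1],[[0,0,0.6],[0,0,0],1],[[0,0,0],[0,0,0],1]]'; python3 - <<'E'
from h import *
for n,(x,y) in(("top",(180,120)),("side",(160,100))):
    cv2.imwrite(f"pics/{n}1.png",cv2.resize(env.camera(n)[y:y+150,x:x+190,::-1],None,fx=4,fy=4,interpolation=cv2.INTER_CUBIC))
E
```

```text
clock: 2.72
eef_pos: [0.5308, -0.0076, 0.2921]
tool_rot: [1.0, 0.004, -0.002, -0.005]
force: [0.4, -0.4, -0.0]
opening: -0.0
```

View pics/top1.png

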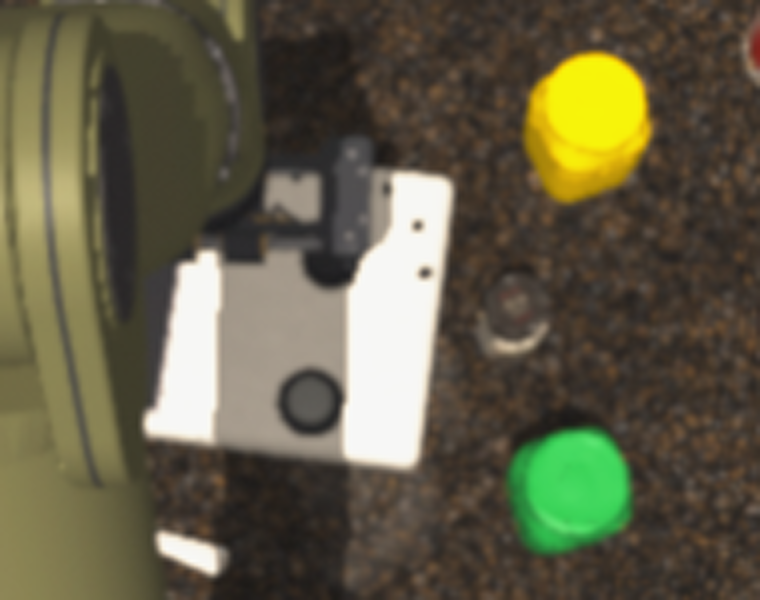

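View pics/side1.png

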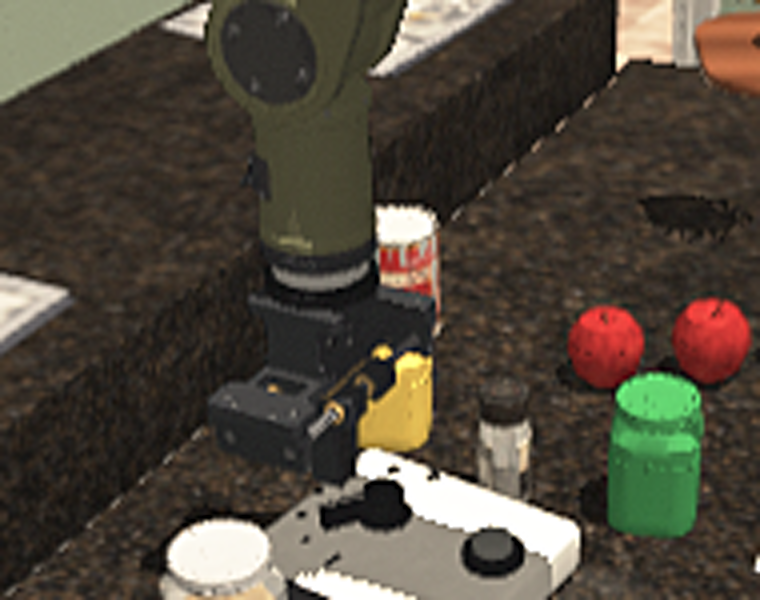

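```bash
python3 -m handwheel '[[[-0.08,0.24,0],[0,0,0],1],[[0,0,0.4],[0,0,0],1],[[0,0,0.4],[0,0,0],1],[[0,0,0],[0,0,0],1]]'; python3 - <<'E'
from h import *
for n,(x,y) in(("side",(160,140)),):
    cv2.imwrite(f"pics/{n}2.png",cv2.resize(env.camera(n)[y:y+150,x:x+190,::-1],None,fx=4,fy=4,interpolation=cv2.INTER_CUBIC))
E
```

```text
clock: 3.32
eef_pos: [0.5292, -0.0236, 0.2587]
tool_rot: [1.0, 0.002, 0.005, -0.004]
force: [-0.6, 1.2, -0.2]
opening: 0.0006
```

View pics/side2.png

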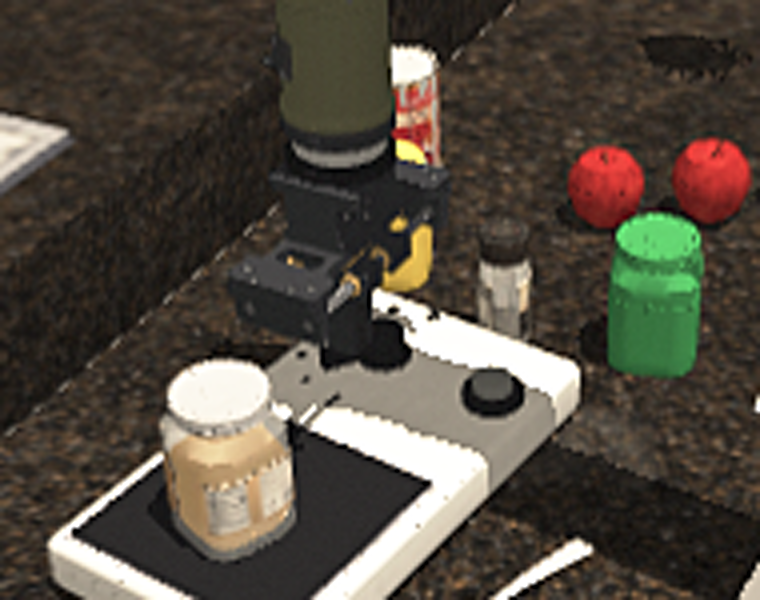

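```bash
cat >> h.py <<'E'
from scipy.spatial.transform import Rotation as Rn
AX=np.array([.528,-.072])
def tip():
    s=env.get_state();M=Rn.from_quat(s['tool_rot']);t=s['eef_pos']+M.apply([0,0,.166]);print("t",s['clock'],"tip",t.round(4),"rotvec err",(Rn.from_quat([1,0,0,0]).inv()*M).as_rotvec().round(3),"F",s['force'].round(1),"T",s['ft_torque'].round(2))
def tgt(th,c,extra=0):
    # block centre so that its leading corner touches the pointer at dial angle th
    a=np.pi/2-th-.1008;r=np.array([np.cos(a),np.sin(a)]);n=np.array([-r[1],r[0]])
    sup=.0175*abs(n[1])+.009*abs(n[0])+.0055
    return AX+c*r+(sup+extra)*n
E
python3 - <<'E'
from h import *
tip()
print(tgt(.5236,.042,.009))
for th in np.arange(.52,2.15,.2): print(round(th,2),tgt(th,.041).round(4))
E
```

```text
t 3.375 tip [ 0.5316 -0.0224  0.0934] rotvec err [ 0.008  0.012 -0.004] F [-0.4  0.6 -1.1] T [-0.04  0.   -0.02]
[ 0.52656522 -0.01919827]
0.52 [ 0.5331 -0.0253]
0.72 [ 0.5413 -0.0262]
0.92 [ 0.5498 -0.0292]
1.12 [ 0.5579 -0.0344]
1.32 [ 0.5649 -0.042 ]
1.52 [ 0.5701 -0.0507]
1.72 [ 0.5738 -0.0582]
1.92 [ 0.5759 -0.0672]
2.12 [ 0.5757 -0.077 ]
```

Gap is small, so I'll back off 6 mm in -x and 4 mm in +y, fix the tilt, then go down to tip z ≈ 0.062.

```bash
python3 -m handwheel '[[[-0.15,-0.1,0],[-0.08,-0.12,0.04],1],[[-0.04,0,0.2],[0,0,0],1],[[0,0,0.2],[0,0,0],1],[[0,0,0.15],[0,0,0],1],[[0,0,0],[0,0,0],1]]'; python3 -c "
from h import *
tip()"
```

```text
clock: 4.0
eef_pos: [0.5199, -0.0186, 0.2322]
tool_rot: [1.0, -0.0, 0.001, 0.0]
force: [-0.7, 0.6, 0.0]
opening: 0.0
t 4.0 tip [ 0.5204 -0.0187  0.0662] rotvec err [-0.001  0.003  0.001] F [-0.7  0.6  0. ] T [-0.    0.05  0.02]
```

```bash
python3 -m handwheel '[[[0.1,0.04,0.08],[0,0,0],1],[[0.15,0.04,0],[0,0,0],1],[[0.16,0.03,0],[0,0,0],1],[[0.16,0.04,0],[0,0,0],1],[[0,0,0],[0,0,0],1]]'; python3 - <<'E'
from h import *
tip()
for n,(x,y) in(("top",(180,120)),("side",(160,140))):
    cv2.imwrite(f"pics/{n}3.png",cv2.resize(env.camera(n)[y:y+150,x:x+190,::-1],None,fx=4,fy=4,interpolation=cv2.INTER_CUBIC))
E
```

```text
clock: 4.62
eef_pos: [0.5506, -0.027, 0.228]
tool_rot: [1.0, -0.001, 0.001, 0.001]
force: [0.2, -0.6, 0.1]
opening: 0.0006
t 4.625 tip [ 0.551  -0.0271  0.062 ] rotvec err [-0.001  0.002  0.001] F [ 0.2 -0.6  0.1] T [ 0.03 -0.01 -0.01]
```

View pics/top3.png

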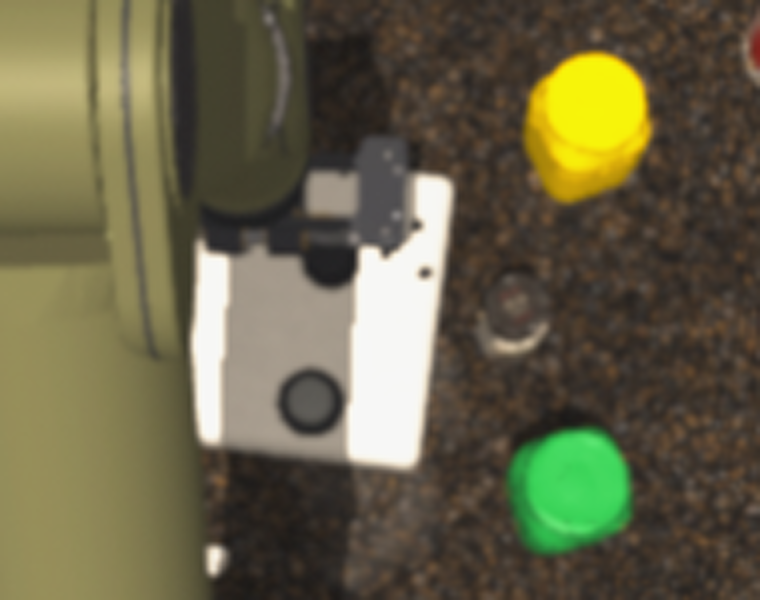

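View pics/side3.png

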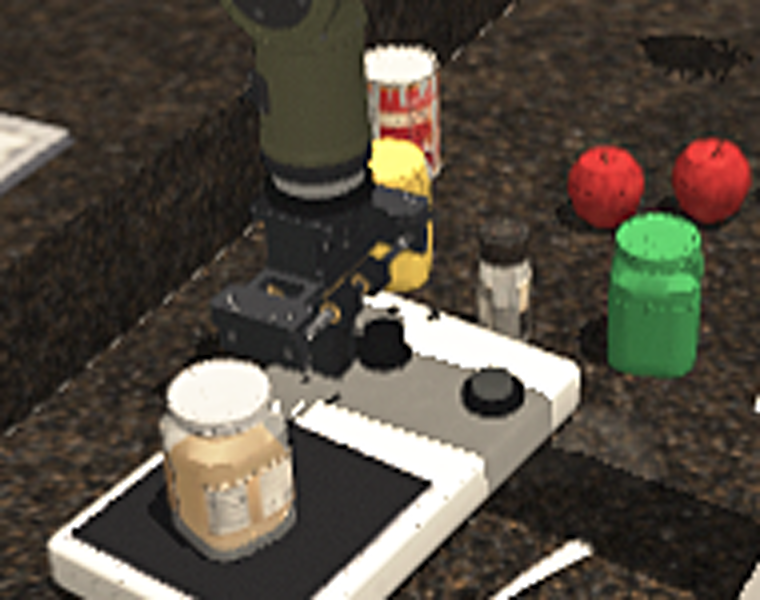

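The gripper body hides the pointer in both views, but neither the honey nor the spice jar has been touched. I'll carry on round the arc.

```bash
python3 -m handwheel '[[[0.14,0.13,0],[0,0,0],1],[[0.13,0.15,0],[0,0,0],1],[[0,0,0],[0,0,0],1]]'; python3 -c "
from h import *
tip()"; python3 -m handwheel '[[[0.1,0.16,0],[0,0,0],1],[[0,0,0],[0,0,0],1]]';python3 -c "
from h import *
tip()"
```

```text
clock: 5.1
eef_pos: [0.5639, -0.0416, 0.228]
tool_rot: [1.0, -0.0, 0.0, 0.0]
force: [0.5, -0.1, 0.7]
opening: 0.0003
t 5.1 tip [ 0.5639 -0.0417  0.062 ] rotvec err [-0.001  0.     0.001] F [ 0.5 -0.1  0.7] T [ 0.03  0.03 -0.01]
clock: 5.35
eef_pos: [0.5694, -0.0505, 0.2281]
tool_rot: [1.0, -0.001, 0.0, 0.001]
force: [0.4, 0.0, -0.9]
opening: 0.0006
t 5.35 tip [ 0.5696 -0.0507  0.0621] rotvec err [-0.001  0.001  0.001] F [ 0.4  0.  -0.9] T [-0.01 -0.02  0.07]
```

```bash
python3 -m handwheel '[[[0.08,0.17,0],[0,0,0],1]]'; python3 -c "
from h import *
tip()"; python3 -m handwheel '[[[0.05,0.16,0],[0,0,0],1],[[0,0,0],[0,0,0],1]]';python3 - <<'E'
from h import *
tip()
for n,(x,y) in(("top",(180,120)),("side",(160,140))):
    cv2.imwrite(f"pics/{n}4.png",cv2.resize(env.camera(n)[y:y+150,x:x+190,::-1],None,fx=4,fy=4,interpolation=cv2.INTER_CUBIC))
E
```

```text
clock: 5.48
eef_pos: [0.5733, -0.0581, 0.2281]
tool_rot: [1.0, 0.0, -0.0, -0.0]
force: [-1.6, 3.0, 0.3]
opening: 0.0001
t 5.475 tip [ 0.5733 -0.058   0.0621] rotvec err [ 0. -0. -0.] F [-1.6  3.   0.3] T [ 0.71  0.3  -0.07]
clock: 5.72
eef_pos: [0.5764, -0.0678, 0.2281]
tool_rot: [1.0, -0.0, 0.0, 0.0]
force: [-0.3, 0.0, 1.1]
opening: 0.0003
t 5.725 tip [ 0.5765 -0.0679  0.0621] rotvec err [-0.     0.001  0.001] F [-0.3  0.   1.1] T [0.03 0.02 0.02]
```

View pics/top4.png

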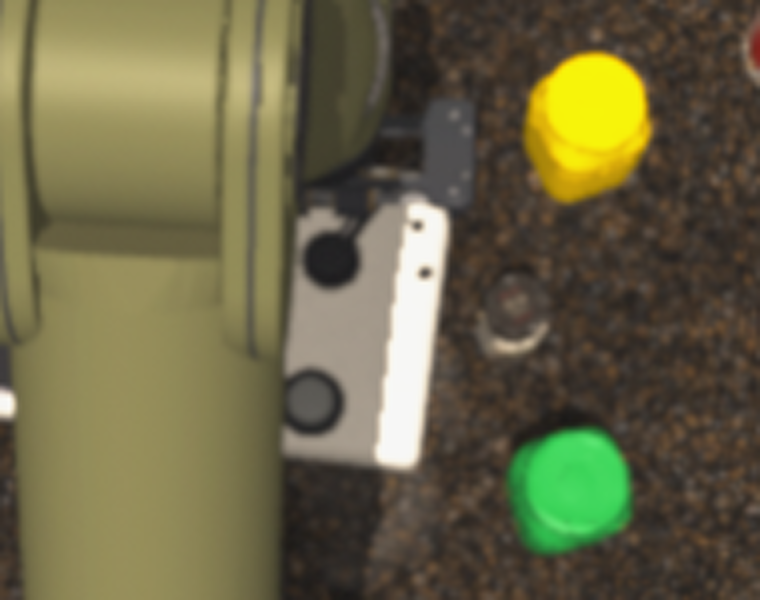

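View pics/side4.png

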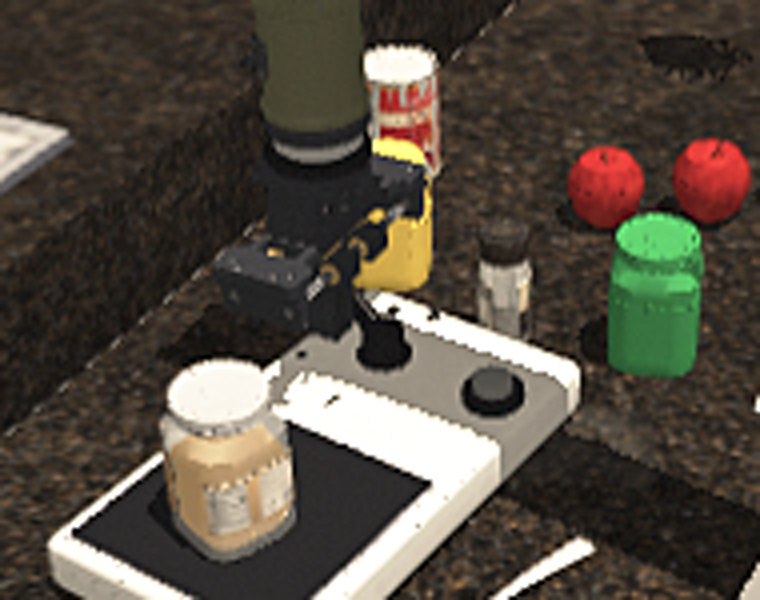

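The pointer now runs from the boss (330,260) up-right to about (378,212), which looks like click 4. I'll back off along the arc's normal, lift and verify.

```bash
python3 -m handwheel '[[[0.1,-0.15,0],[0,0,0],1],[[0.05,-0.1,-0.3],[0,0,0],1],[[0,0,-0.9],[0,0,0],1],[[0,0,-0.9],[0,0,0],1],[[-0.7,-0.5,0],[0,0,0],1],[[-0.7,-0.5,0],[0,0,0],1],[[0,0,0],[0,0,0],1]]'; python3 - <<'E'
from h import *
tip()
p=(.5089,.0356,-.1008)
for th in(1.5708,2.094,2.618):
    e=w2([[.03+.05*np.sin(th),-.105+.05*np.cos(th),.076],[.03,-.105,.077]],*p)
    print(th,(proj("top",e)-[180,120])*4,(proj("side",e)-[160,140])*4)
for n,(x,y) in(("top",(180,120)),("side",(160,140))):
    cv2.imwrite(f"pics/{n}5.png",cv2.resize(env.camera(n)[y:y+150,x:x+190,::-1],None,fx=4,fy=4,interpolation=cv2.INTER_CUBIC))
E
```

```text
clock: 6.7
eef_pos: [0.514, 0.0014, 0.3418]
tool_rot: [1.0, 0.002, 0.004, -0.001]
force: [1.0, -0.9, -0.8]
opening: 0.0002
t 6.7 tip [0.5155 0.0018 0.1758] rotvec err [ 0.002  0.009 -0.005] F [ 1.  -0.9 -0.8] T [ 0.01 -0.02 -0.05]
1.5708 [[339.3606103  183.89724827]
 [329.64686303 256.31434252]] [[333.63255085 307.75909767]
 [387.11422719 326.93723309]]
2.094 [[375.45587123 197.93907077]
 [329.64686303 256.31434252]] [[360.48377374 294.64406877]
 [387.11422719 326.93723309]]
2.618 [[399.56779842 227.77942498]
 [329.64686303 256.31434252]] [[393.93919496 290.36695181]
 [387.11422719 326.93723309]]
```

View pics/top5.png

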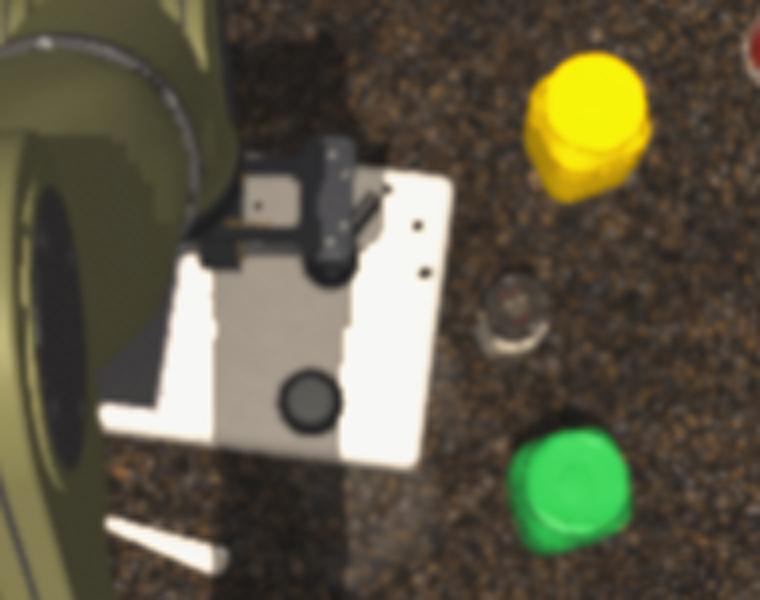

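View pics/side5.png

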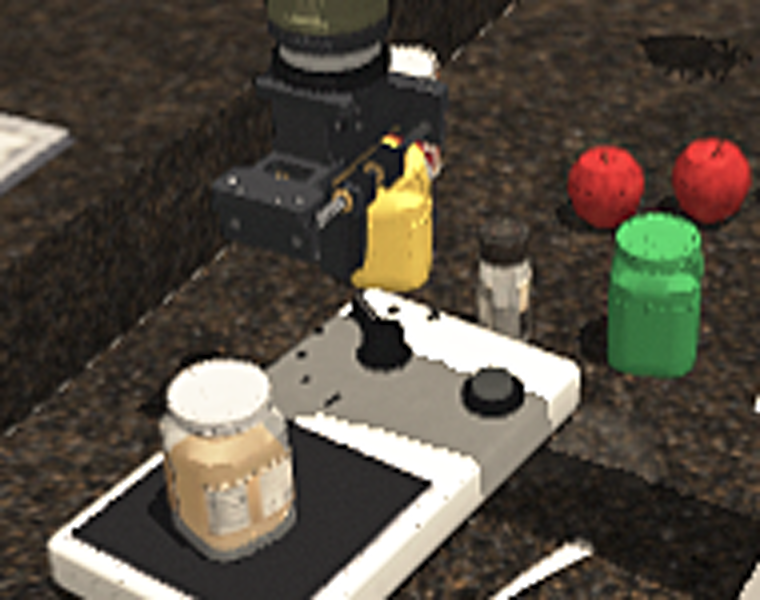

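The pointer tip is at (378,198) in the top crop and (360,297) in the side crop. Click 4 predicts (375,198) and (360,295), so the dial is on four. Next I move above the button at about (0.431, -0.062).

```bash
python3 -m handwheel '[[[-0.6,0.45,0],[0,-0.09,0.05],1],[[-0.6,0.45,0],[0,0,0],1],[[-0.45,0.36,0],[0,0,0],1],[[0,0,0.6],[0,0,0],1],[[0,0,0.6],[0,0,0],1],[[0,0,0],[0,0,0],1]]'; python3 - <<'E'
from h import *
tip()
E
```

```text
clock: 7.55
eef_pos: [0.4405, -0.0705, 0.2811]
tool_rot: [1.0, -0.006, 0.009, 0.001]
force: [0.6, 0.1, -0.2]
opening: 0.0004
t 7.55 tip [ 0.4435 -0.071   0.1152] rotvec err [-0.003  0.018  0.012] F [ 0.6  0.1 -0.2] T [0.08 0.03 0.02]
```

```bash
python3 -m handwheel '[[[-0.19,-0.18,0],[0.03,-0.18,-0.12],1],[[0,0,0.4],[0,0,0],1],[[0,0,0],[0,0,0],1]]'; python3 - <<'E'
from h import *
tip()
for n,(x,y) in(("top",(180,120)),("side",(160,140))):
    cv2.imwrite(f"pics/{n}6.png",cv2.resize(env.camera(n)[y:y+150,x:x+190,::-1],None,fx=4,fy=4,interpolation=cv2.INTER_CUBIC))
E
```

```text
clock: 7.92
eef_pos: [0.432, -0.0606, 0.2631]
tool_rot: [1.0, 0.0, 0.001, -0.0]
force: [-0.1, -0.6, -0.1]
opening: 0.0005
t 7.925 tip [ 0.4325 -0.0606  0.0971] rotvec err [ 0.     0.003 -0.   ] F [-0.1 -0.6 -0.1] T [0.03 0.04 0.04]
```

View pics/side6.png

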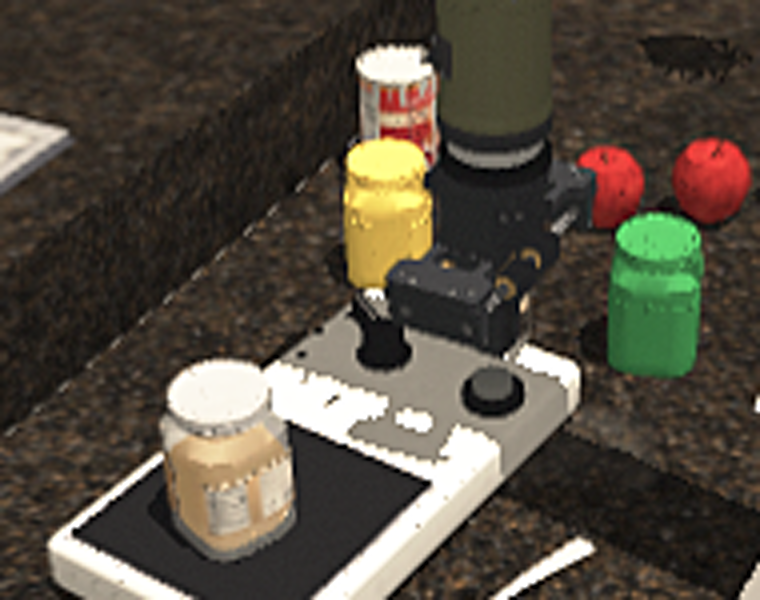

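Dial still on four, and the fingertip is right above the button (495,385). Pressing down in steps.

```bash
python3 -m handwheel '[[[0,0,0.3],[0,0,0],1],[[0,0,0.14],[0,0,0],1],[[0,0,0],[0,0,0],1]]'; for i in 1; do python3 -c "
from h import *
tip()"; done; python3 -m handwheel '[[[0,0,0.06],[0,0,0],1]]'; python3 -m handwheel '[[[0,0,0.06],[0,0,0],1]]'; python3 -m handwheel '[[[0,0,0.06],[0,0,0],1]]'
```

```text
clock: 8.4
eef_pos: [0.4331, -0.0606, 0.2439]
tool_rot: [1.0, 0.0, 0.004, 0.0]
force: [0.3, -0.4, 0.6]
opening: 0.0002
t 8.4 tip [ 0.4346 -0.0606  0.0779] rotvec err [-0.     0.009 -0.   ] F [ 0.3 -0.4  0.6] T [ 0.07 -0.01 -0.01]
clock: 8.52
eef_pos: [0.4333, -0.0606, 0.2414]
tool_rot: [1.0, 0.0, 0.005, 0.0]
force: [-0.6, 0.1, -0.1]
opening: 0.0004
clock: 8.65
eef_pos: [0.4334, -0.0606, 0.2385]
tool_rot: [1.0, 0.0, 0.005, 0.0]
force: [-0.8, 0.6, 0.1]
opening: 0.0004
clock: 8.78
eef_pos: [0.4334, -0.0606, 0.2356]
tool_rot: [1.0, 0.0, 0.005, 0.0]
force: [-0.7, -0.2, 2.7]
opening: 0.0003
```

```bash
python3 -m handwheel '[[[0,0,0.06],[0,0,0],1]]'; python3 -m handwheel '[[[0,0,0.06],[0,0,0],1]]'; python3 -m handwheel '[[[0,0,0.06],[0,0,0],1]]'
```

```text
clock: 8.9
eef_pos: [0.4334, -0.0607, 0.2325]
tool_rot: [1.0, 0.0, 0.005, 0.0]
force: [-0.7, -0.4, 4.5]
opening: 0.0006
clock: 9.02
eef_pos: [0.4331, -0.0606, 0.2314]
tool_rot: [1.0, 0.0, 0.006, 0.0]
force: [-5.6, 2.8, 61.3]
opening: 0.0003
clock: 9.15
eef_pos: [0.4326, -0.0606, 0.2315]
tool_rot: [1.0, 0.0, 0.008, 0.0]
force: [-4.7, 1.5, 58.8]
opening: 0.0008
```

The force rose from 2.7 to 4.5 N over the travel and then hit a hard stop. That fits about 6 mm of travel ending at roughly 5 N, so the button was right down. Retracting.

```bash
python3 -m handwheel '[[[0,0,-0.2],[0,0,0],1],[[0,0,-0.5],[0,0,0],1],[[0,0,-0.9],[0,0,0],1],[[-0.3,0,-0.9],[0,0,0],1],[[-0.3,0.9,-0.5],[0,0,0],1],[[0,0.9,0],[0,0,0],1],[[0,0.9,0],[0,0,0],1],[[0,0.9,0],[0,0,0],1]]';python3 -m handwheel '[[[0,0.9,0],[0,0,0],1],[[0,0.5,0],[0,0,0],1],[[0,0,0],[0,0,0],1]]'; python3 - <<'E'
from h import *
tip()
t=env.camera("top")[:,:,::-1]; cv2.imwrite("pics/topf.png",t)
cv2.imwrite("pics/top7.png",cv2.resize(t[120:270,140:330],None,fx=4,fy=4,interpolation=cv2.INTER_CUBIC))
s=env.camera("side")[:,:,::-1]
cv2.imwrite("pics/side7.png",cv2.resize(s[140:290,160:350],None,fx=4,fy=4,interpolation=cv2.INTER_CUBIC))
E
```

```text
clock: 10.15
eef_pos: [0.4016, -0.2414, 0.3867]
tool_rot: [1.0, 0.006, 0.01, 0.0]
force: [-0.2, -0.3, -0.2]
opening: 0.0005
clock: 10.52
eef_pos: [0.4007, -0.3173, 0.3857]
tool_rot: [1.0, 0.002, 0.01, 0.001]
force: [-0.6, -0.1, 0.1]
opening: 0.0005
t 10.525 tip [ 0.4039 -0.3177  0.2197] rotvec err [-0.002  0.019 -0.004] F [-0.6 -0.1  0.1] T [ 0.06  0.03 -0.01]
```

View pics/top7.png

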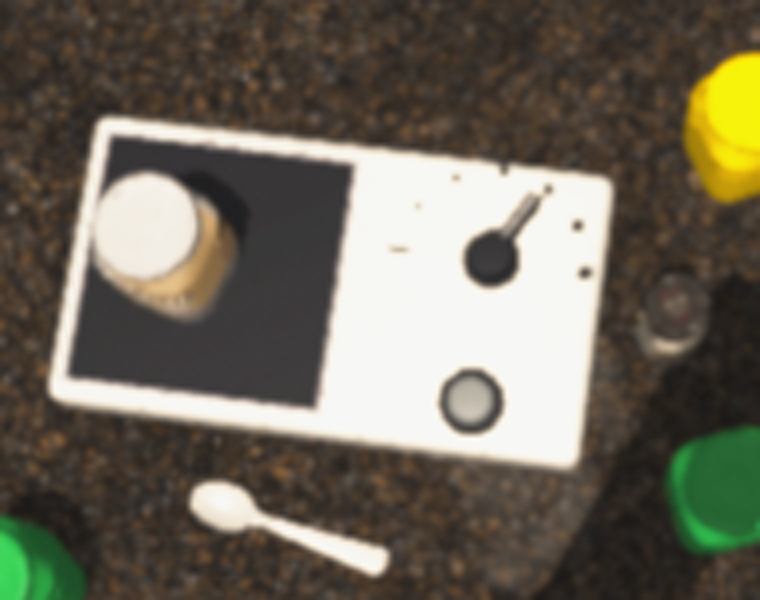

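View pics/side7.png

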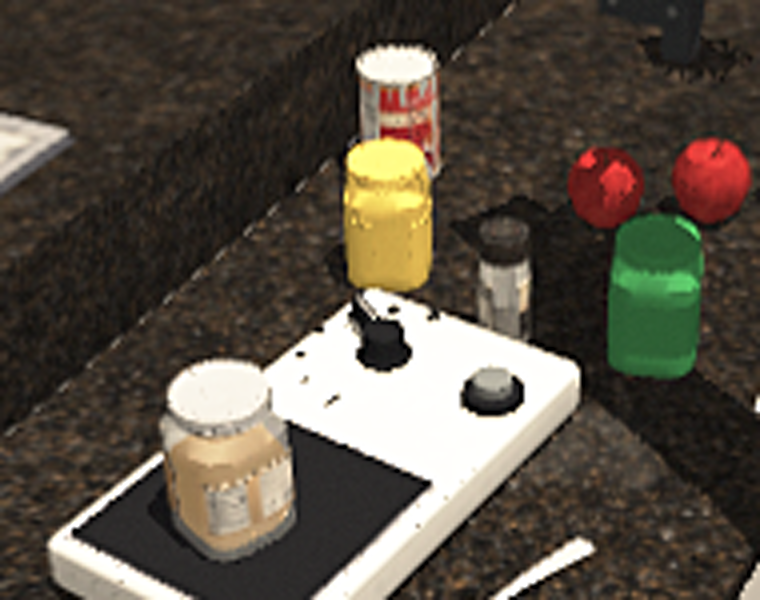

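View pics/topf.png

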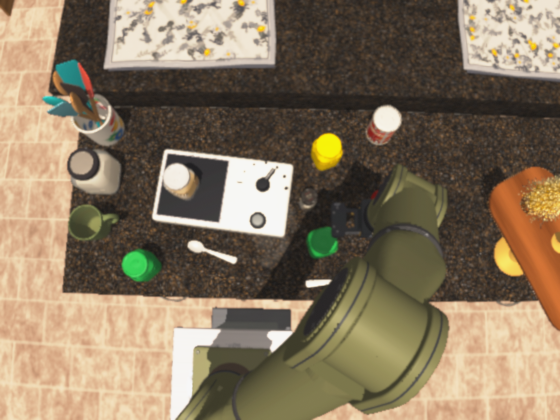

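The top view shows the pointer at dot 4 (548,188) and the button (471,400) is up; the jars stand where they were. One doubt remains: the two closed fingers are 35 mm across and could have stopped on the black collar before full travel. There is time, so I'll press again with a single finger (gripper half open), which fits inside the 30 mm button.

```bash
python3 -m handwheel '[[[0.1,-0.9,0],[0,-0.1,0],0],[[0.1,-0.9,0],[0,-0.1,0],0],[[0.1,-0.9,0],[0,0,0],0],[[0.1,-0.9,0],[0,0,0],0],[[0.1,-0.9,0],[0,0,0],0],[[0.1,-0.8,0],[0,0,0],0],[[0,0,0],[0,0,0],0]]'; python3 - <<'E'
from h import *
tip()
E
```

```text
clock: 11.5
eef_pos: [0.4264, -0.0301, 0.386]
tool_rot: [1.0, 0.014, -0.002, -0.003]
force: [-0.7, -0.3, -0.3]
opening: 0.0441
t 11.5 tip [ 0.4258 -0.0292  0.22  ] rotvec err [ 0.005 -0.004 -0.027] F [-0.7 -0.3 -0.3] T [-0.02  0.06 -0.01]
```

```bash
python3 -m handwheel '[[[0.1,0.08,0],[-0.05,0.04,0.27],0],[[0,0,0.8],[0,0,0],0],[[0,0,0.8],[0,0,0],0],[[0,0,0.7],[0,0,0],0],[[0,0,0],[0,0,0],0]]'; python3 - <<'E'
from h import *
tip()
for n,(x,y) in(("top",(140,120)),("side",(160,140))):
    cv2.imwrite(f"pics/{n}8.png",cv2.resize(env.camera(n)[y:y+150,x:x+190,::-1],None,fx=4,fy=4,interpolation=cv2.INTER_CUBIC))
E
```

```text
clock: 12.12
eef_pos: [0.4327, -0.038, 0.269]
tool_rot: [1.0, -0.005, 0.003, 0.002]
force: [-0.6, -0.3, 0.5]
opening: 0.0442
t 12.125 tip [ 0.4337 -0.0385  0.103 ] rotvec err [-0.003  0.006  0.01 ] F [-0.6 -0.3  0.5] T [ 0.07  0.02 -0.01]
```

View pics/side8.png

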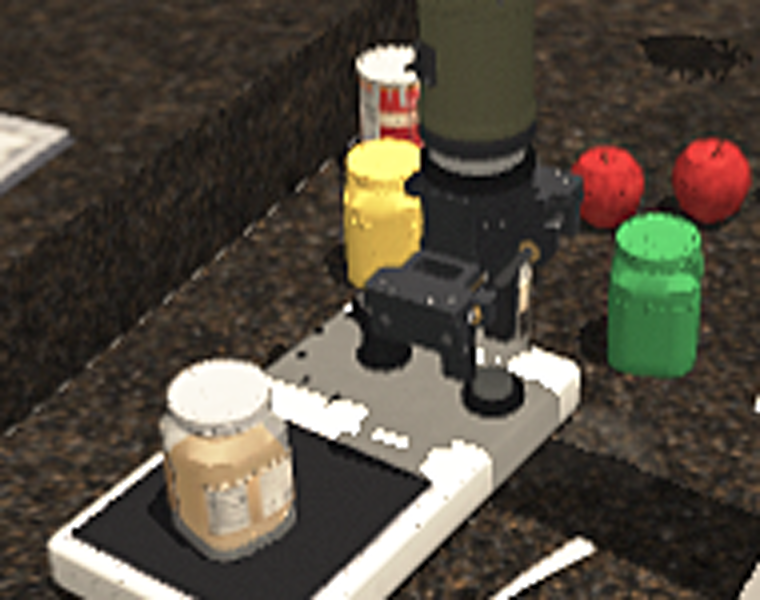

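```bash
python3 -m handwheel '[[[-0.04,-0.1,0.2],[0,-0.06,-0.1],0],[[0,0,0.25],[0,0,0],0],[[0,0,0],[0,0,0],0]]'; python3 -c "
from h import *
tip()"
```

```text
clock: 12.6
eef_pos: [0.4325, -0.0329, 0.2498]
tool_rot: [1.0, 0.0, 0.005, 0.001]
force: [-0.3, -0.1, 0.3]
opening: 0.044
t 12.6 tip [ 0.4341 -0.0334  0.0838] rotvec err [-0.003  0.01  -0.   ] F [-0.3 -0.1  0.3] T [0.05 0.05 0.01]
```

```bash
python3 -m handwheel '[[[0,0,0.13],[0,0,0],0],[[0,0,0.1],[0,0,0],0]]'; for r in 1; do python3 -m handwheel '[[[0,0,0.03],[0,0,0],0]]'; python3 -m handwheel '[[[0,0,0.03],[0,0,0],0]]'; python3 -m handwheel '[[[0,0,0.03],[0,0,0],0]]'; python3 -m handwheel '[[[0,0,0.03],[0,0,0],0]]';done | grep -E "eef|force"
```

```text
clock: 12.85
eef_pos: [0.4328, -0.033, 0.2381]
tool_rot: [1.0, 0.0, 0.005, 0.001]
force: [-0.2, 0.8, 2.3]
opening: 0.0441
eef_pos: [0.4328, -0.033, 0.2363]
force: [-0.2, -0.3, 1.9]
eef_pos: [0.4328, -0.0329, 0.2349]
force: [-0.3, 0.4, 2.7]
eef_pos: [0.4328, -0.033, 0.2334]
force: [-1.0, 1.6, 4.0]
eef_pos: [0.4328, -0.033, 0.2321]
force: [-1.3, 1.6, 16.1]
```

```bash
python3 -m handwheel '[[[0,0,0.04],[0,0,0],0]]'; python3 -m handwheel '[[[0,0,-0.2],[0,0,0],0],[[0,0,-0.5],[0,0,0],0],[[0,0,-0.9],[0,0,0],0],[[-0.3,0,-0.9],[0,0,0],0],[[-0.3,0.9,-0.5],[0,0,0],0],[[0,0.9,0],[0,0,0],0],[[0,0.9,0],[0,0,0],0],[[0,0.9,0],[0,0,0],0]]';python3 -m handwheel '[[[0,0.9,0],[0,0,0],0],[[0,0.9,0],[0,0,0],0],[[0,0,0],[0,0,0],0],[[0,0,0],[0,0,0],0]]'; python3 - <<'E'
from h import *
tip()
for n,(x,y) in(("top",(140,120)),("side",(160,140))):
    cv2.imwrite(f"pics/{n}9.png",cv2.resize(env.camera(n)[y:y+150,x:x+190,::-1],None,fx=4,fy=4,interpolation=cv2.INTER_CUBIC))
E
```

```text
clock: 13.48
eef_pos: [0.4325, -0.033, 0.2316]
tool_rot: [1.0, -0.0, 0.006, 0.002]
force: [-3.8, 3.0, 42.7]
opening: 0.044
clock: 14.48
eef_pos: [0.4018, -0.2136, 0.3872]
tool_rot: [1.0, 0.005, 0.008, 0.002]
force: [0.6, 1.3, 0.2]
opening: 0.0442
clock: 14.98
eef_pos: [0.4008, -0.3097, 0.3866]
tool_rot: [1.0, 0.002, 0.008, 0.002]
force: [0.2, -0.3, -1.1]
opening: 0.0442
t 14.975 tip [ 0.4034 -0.3103  0.2207] rotvec err [-0.004  0.016 -0.004] F [ 0.2 -0.3 -1.1] T [ 0.04  0.07 -0.01]
```

View pics/top9.png

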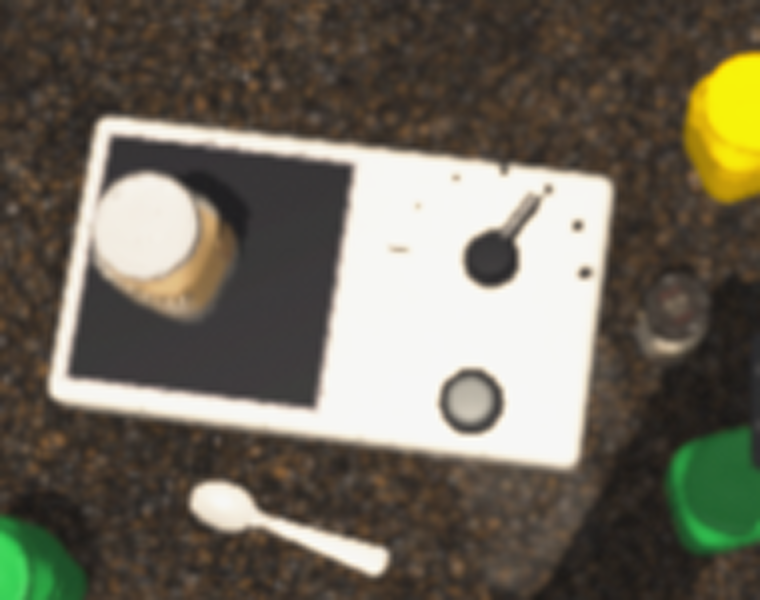

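View pics/side9.png

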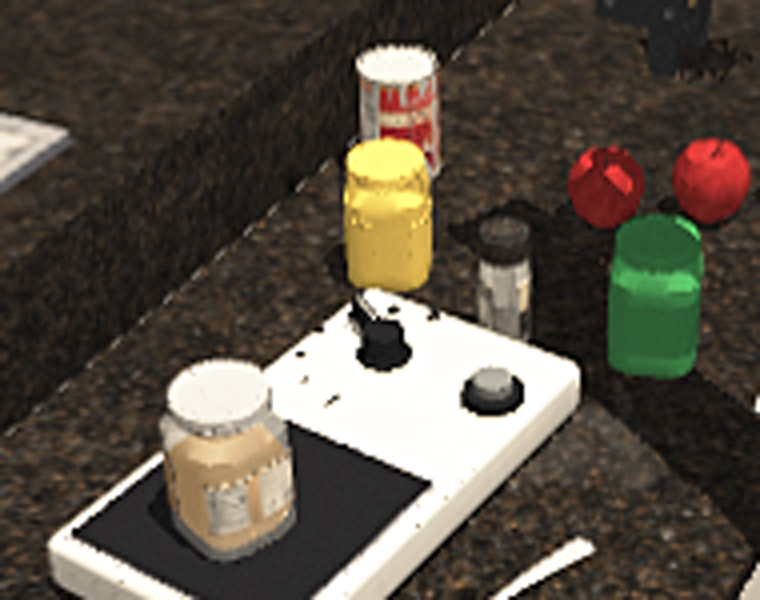

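The single finger bottomed at the same height, so the button itself went right down. The dial is on dot 4, the button is up again, and everything stands where it did. Handing in.

```bash
python3 -c "
from station import env
print(env.job_done())"
```

```text
the job is handed in; nothing more can be done
None
```

The dial is on its fourth setting, and the start button was pressed right down and has sprung back. I handed the job in at about 15 s of the 56 s; no verdict was reported.

- **Dial:** it started on the first click. I pushed the pointer round three clicks with the closed fingertips. In the last pictures it points at the fourth dot, within about 1 pixel of where the fourth click should appear.
- **Button:** I pressed it twice, because the closed fingers are wider than the button and might have stopped on its collar. The second press used a single finger and hit the hard stop at the same height (TCP about 0.2315 m, after about 6 mm of travel). The force just before the stop was 4 to 4.5 N on each press. Pressing on against the stop gave up to 61 N on the first press and 43 N on the second, below the 120 N wrist limit.
- **Other things:** in the last pictures the honey jar, spice jar and apples stand where they did at the start. The arm is clear, and the force reading is about zero.
- **Disagreement:** my fit of the warmer's position was off by up to about 3.6 pixels at some corners. I shifted the dial axis about 2 mm from that fit to match the pictures.

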